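Fit the charged battery pack to the quiet amplifier supply

TASK

Lift the battery pack whose gauge shows four green bars out of the charger by its middle, lay it flat on the bench and let go, then take it again by its orange-banded end. Rock it into the bay of the battery supply: contact end first, tilted down under the lip and pushed against the sprung contacts, then lower the orange end until the pack lies flat on the bay's floor. Finally slide the orange catch all the way over the pack and let go; leave the other pack in the charger and do not disturb the things standing round about.

Things in the scene. Friction and masses are not known exactly. Their poses are not given: they have to be found in the camera images.
- pack_full: charged battery pack: dark grey block 70 x 38 x 20 mm (along its x, y, z), 0.15 kg, four green bars on its upper face. Origin at the centre of its underside; x points to the contact end (brass strips), z up; the orange-banded end is at x = -35 mm. Grasp it across its 38 mm width
- pack_low: the other pack, of the same shape, still charging: a single red bar on its upper face. It stays in the charger
- charger: white two-bay charger, 104 x 136 x 29 mm, fixed, origin at the centre of its underside. Packs lie flat at y = +37 and -37 mm of its frame, contacts to +x, floor z = 10 mm, tops 30 mm, 1.3 mm play. Walls up to z = 29 mm enclose the pack ends; only across the middle, x = -18 to 18 mm, is it open down to z = 10 mm for fingers (36 mm between the packs). Lift straight up
- supply: grey battery supply unit, 150 x 110 mm, fixed, origin at the centre of its underside. Its bay runs along its x, floor z = 16 mm, between cheeks 40.6 mm apart (z up to 44 mm) from x = -5 mm to the far end. From x = -43 to -5 mm both sides are open down to z = 16 mm: room for fingers only there
- seat (a point): centre of the underside of a fully seated pack (x = -8 mm, z = 16 mm of the supply); same axes as the supply. A seated pack has its x along this x: contact end under the lip, orange end against the heel stop, flat on the floor
- pack_full_toe (a point): middle of the upper edge of the charged pack's contact end (x = 35 mm, z = 20 mm of the pack)
- contacts (a joint): travel (m) of the sprung contact block at the far end of the bay along the supply's +x: 0 free, its upright face then at x = 25 mm of the supply; 0.009 fully pressed. Its spring pushes back with 2 N at first and 5.6 N when fully pressed, and slides a released flat pack back against the heel stop
- catch (a joint): travel (m) of the catch along the supply's +x: 0 drawn back (its plate, top at z = 42 mm of the supply, then ends at x = -51 mm), 0.016 fully over the pack's orange end (overlap 8 mm, 2 mm above it). It starts 0 to 4 mm forward. About 1.5 N of friction; stays where it is left
- catch_knob (a point): centre of the top of the catch's orange thumb grip on the heel stop: 8 mm along x, 20 mm along y, z = 42 to 55 mm of the supply; at x = -65 mm when drawn back. Guides beside it reach z = 43 mm. Push it from behind with closed fingers or pinch it across 20 mm
- timer: white bench timer, 62 x 66 x 25 mm, bystander
- oil_dropper: brown dropper bottle, 22 mm across, 68 mm tall, bystander
- objective: silver microscope objective standing on end, 29 mm across, 50 mm tall, bystander
- filter_cube: black filter cube, 36 mm, bystander
- heel_stop (a point): middle of the top edge of the heel stop, the upright face that bounds the bay at its near end (x = -43 mm, z = 37.5 mm of the supply; 32 mm wide in y). The orange end of a seated pack rests against it
- lip (a point): middle of the lower edge of the fixed lip over the bay's far end (x = 24.5 mm, z = 39.5 mm of the supply; top 44 mm). Tilted about 25 degrees a pack clears the catch while its upper contact edge enters under the lip, its lower one just above the floor. Its span peaks at 72.8 mm (16 degrees): press the contacts back to x = 31 to 33 mm of the supply before the orange end can pass the heel stop

How it is judged:
On the way, in this order (a step that is already met when the one before it is completed fails the run):
1. The charged pack has been laid flat on the bench and let go (height (world z) of pack_full below 0.004 m and angle between pack_full's own z axis and vertical below 0.06 rad and linear speed of pack_full below 0.02 m/s and contact force between the fingers and pack_full below 0.1 N), for 0.2 s.
2. The pack is in the bay contact end first: tilted, its upper contact edge under the lip and pressing the contacts back (angle between pack_full's own z axis and vertical between 0.07 and 0.6 rad and x of pack_full_toe in the frame of seat above 0.0335 m and z of pack_full_toe in the frame of seat between 0.01 and 0.0235 m and horizontal distance between pack_full_toe and seat below 0.046 m and value of joint contacts above 0.002 m), for 0.05 s.
3. The pack lies flat in the bay, with the catch still drawn back (horizontal distance between pack_full and seat below 0.006 m and z of pack_full in the frame of seat below 0.0025 m and angle between pack_full's own z axis and vertical below 0.04 rad and value of joint catch below 0.006 m), for 0.1 s.
At the end, for the whole second after the job is handed in: The charged pack lies flat and at rest on the bay's floor (within 3 mm of the seat, 1.5 mm in height, tilt under 0.03 rad), contact end under the lip, with the catch at least 13 of its 16 mm over it; the other pack is still in its charger bay, within 8 mm of where it was (horizontal distance between pack_full and seat below 0.003 m and z of pack_full in the frame of seat between -0.002 and 0.0015 m and x of pack_full_toe in the frame of seat above 0.03 m and angle between pack_full's own z axis and vertical below 0.03 rad and angle between the x axis of pack_full and the x axis of seat, either way round below 0.06 rad and value of joint catch above 0.013 m and linear speed of pack_full below 0.01 m/s and distance of pack_low from where it was at the start of the episode below 0.008 m); the robot touches nothing.
It fails at once if The other pack is disturbed by more than 8 mm (distance of pack_low from where it was at the start of the episode above 0.008 m).
It fails at once if A bystander is pushed more than 15 mm or knocked over (distance of any of timer, oil_dropper, objective, filter_cube from where it was at the start of the episode above 0.015 m or angle between any of oil_dropper, objective's own z axis and vertical above 0.4 rad).
It also fails if it takes over 48 s, if anything falls off the work surface, if the arm or the gripper's body presses on something with over 40 N, if the wrist force passes 120 N, or if a joint passes its speed limit or range.

ROBOT

A 6-joint arm with a two-finger parallel gripper is mounted at the origin on a cart in front of the work surface, level with it; the furniture and walls round the work are solid. World frame = base frame: x ahead of the robot, y to its left, z up, the work surface at z = 0. Lengths are in m, angles in rad, forces in N, time in s.
With the tool pointing down it reaches from about 0.425 to 0.925 m from the base axis. Payload 12.5 kg.
Tool frame: the origin (TCP) lies between the finger pads; the fingertips stand r.tips_ahead ahead of it and the grasp point (between the pads) lies 5 mm behind it (r.tips_ahead is the distance from the TCP to the fingertips, in m); z points along the fingers, y is the line along which they close (so a half turn about z gives the same grasp; the last joint's range is limited). The gripper opens to 85 mm and grips with 20 to 120 N. Pads are 22 mm wide; open, the fingers measure 114 mm over their backs; the gripper's body (76 mm by 85 mm) begins 54 mm behind the grasp point. The pads swing forward as they close: fully open they stand 13 mm farther back than shut.
Start: joints at [-1.217, 0.491, 1.559, -0, 1.092, -0.106], TCP at [0.277, -0.56, 0.245] pointing down, gripper open.
Joint ranges: [-3.1, 3.1], [-0.84, 2.19], [0.05, 2.79], [-1.13, 4.28], [0.06, 2.93], [-2.69, 2.69]. Speed limits (rad/s): [2.22, 2.22, 2.79, 3.14, 3.14, 3.14].

INTERFACE

Orientations are given as a unit quaternion [x, y, z, w].
In Python, from rig import r gives the robot as it stands. The module is installed in compiled form; this text tells all that it offers. Calls block until the motion is done:
- r.goto(position, orientation): joint-space move of the TCP to a pose.
- r.move_linear(position, attitude=None, vel=0.15): straight line of the TCP; attitude=None keeps the orientation; vel is the mean speed in m/s.
- r.set_joints(angles): joint-space move.
- r.move_gripper(opening): finger opening in m; the grip force is fixed at half the most; returns when the fingers have stopped.
- r.sleep(seconds).
- r.inverse_kinematics(position, orientation): joint angles nearest the present ones, or None.
- r.capture(name): name is "scene" or "top" or "wrist"; returns (picture, depth): 480x640x3 uint8, red, green, blue; 480x640 float32, m along the optical axis (not along the pixel's ray), 0 where there is no reading.
- r.camera_info(name): a dict with "K" (3x3 intrinsics, pixels), "k1" (the pictures are not rectified: a ray, as slopes to the right and down, at radius r is drawn at 1 + k1 r^2 times it, then the intrinsics apply), "origin" and "orientation" of the camera in the world. Camera axes: x right, y up, looking along -z (the intrinsics and any distortion apply to the point x, -y, -z); pixel columns grow to the right and rows downward; lengths in m; the calibration is good to about 2 mm. A picture is of the moment at which its call begins: read the wrist's pose just before it. camera_info takes no time and is no camera call; for the wrist camera it gives the pose at the moment of the call.
A pose or a line that the arm cannot do raises r.IKError and nothing moves.
- r.close_job(): hands the job in; it is judged then, once.
Readings, each from a call of its own:
- r.get_t(): time.
- r.get_joint_positions(): joint angles.
- r.get_dq(): joint speeds.
- r.get_tau(): joint torques, N m.
- r.get_tcp_pos(): TCP position.
- r.get_orientation(): TCP orientation.
- r.get_wrist_force(): force on the tool from outside, world axes, zero at the start.
- r.get_moment(): the same for the moment, N m.
- r.get_finger_gap(): finger opening in m.
- r.get_grasp_force(): force on a finger pad.
Only numpy, scipy, OpenCV 4.12 (cv2) and the standard library are available. Lean on these libraries where they do the work, as an engineer would, in place of code of your own. Each camera call takes 0.05 s, during which the arm holds its last target. There are 200 camera calls.

## Working session

There is one attempt and no reset: what is moved stays moved. The work goes in short steps, each a Python script; the robot and the scene stay as the last script left them, time stands still between calls to the robot, and variables do not carry over. Pictures are saved under pics/ and viewed, at most 10 in all, crops included, and the job is handed in when it is done.

```bash
mkdir -p pics; cat > h.py <<'E'
import numpy as np, cv2
from scipy.spatial.transform import Rotation as R
from rig import r
def cast(info,uv,z=None,depth=None):
    """pixels -> world points on plane z (or by depth)"""
    uv=np.atleast_2d(np.array(uv,float)); K=np.array(info["K"]); k1=info["k1"]
    d=np.c_[(uv[:,0]-K[0,2])/K[0,0],(uv[:,1]-K[1,2])/K[1,1]]; s=d.copy()
    for _ in range(20): s=d/(1+k1*(s**2).sum(1,keepdims=True))
    ray=np.c_[s[:,0],-s[:,1],-np.ones(len(s))]
    o=np.array(info["origin"]); q=np.array(info["orientation"])
    Rm=R.from_quat(q).as_matrix() if q.size==4 else q
    w=ray@Rm.T
    t=(z-o[2])/w[:,2] if depth is None else depth
    return o+w*np.asarray(t)[:,None]
def save(n,im): cv2.imwrite(f"pics/{n}.png",im[:,:,::-1])
E
python3 - <<'E'
from h import *
for n in("top","scene"):
    i=r.camera_info(n); im,d=r.capture(n); save(n,im); np.savez(f"{n}.npz",im=im,d=d); print(n,i)
print(r.tips_ahead,r.get_orientation(),r.get_t())
E
```

```text
top {'K': array([[475.06985933,   0.        , 327.63553452],
       [  0.        , 475.06985933, 242.81457895],
       [  0.        ,   0.        ,   1.        ]]), 'k1': -0.08900837197853195, 'origin': array([ 0.32883022, -0.06141686,  1.04497149]), 'orientation': array([ 0.07565637, -0.07275389, -0.6717357 ,  0.73331721])}
scene {'K': array([[500.88912016,   0.        , 317.57005549],
       [  0.        , 500.88912016, 243.27356008],
       [  0.        ,   0.        ,   1.        ]]), 'k1': 0.008674113073380566, 'origin': array([0.00718361, 0.69749688, 0.60090918]), 'orientation': array([-0.15305597,  0.47103803,  0.82680222, -0.2666367 ])}
0.014 [ 9.73691480e-01  2.27869782e-01 -6.05137452e-05 -5.09834484e-04] 0.1
```

View pics/top.png

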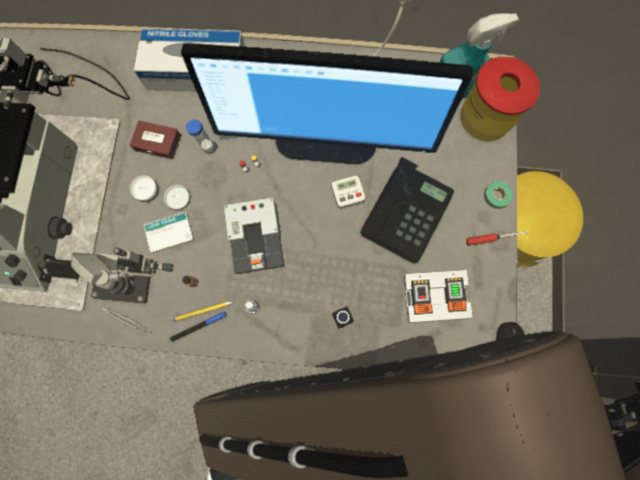

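View pics/scene.png

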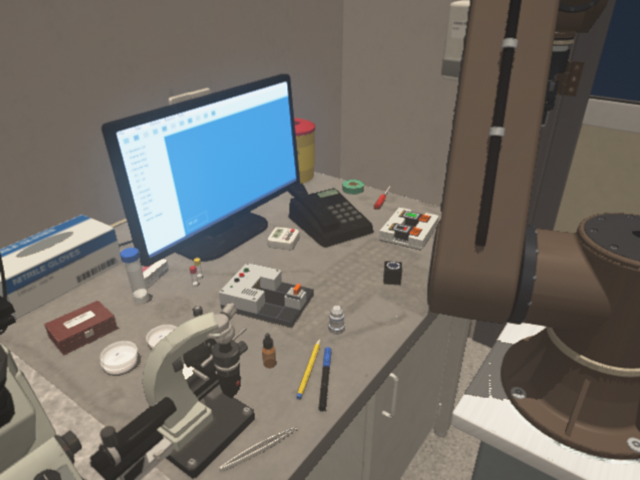

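The top view shows the charger at about (438,296). The green-bar pack is at (456,290) and the red-bar pack at (421,291), with their orange ends towards the robot. The supply is at (254,236), with its catch at (257,261) and its bay pointing up the image (world +x). Next I'll get closer views with the wrist camera.

```bash
python3 - <<'E'
from h import *
i=r.camera_info("top")
for n,uv,z in[("chg",(438,296),.03),("full",(456,290),.03),("low",(421,291),.03),("sup",(254,236),.03),("catch",(257,261),.05),("supTop",(251,203),.03),("cube",(342,317),.03),("obj",(252,306),.05),("timer",(348,191),.02),("monitorbase",(325,150),.02),("phone",(408,211),.04),("drop",(190,281),.06),("screw",(490,239),.01)]: print(n,cast(i,uv,z)[0].round(3))
ci=r.camera_info("wrist"); T=R.from_quat(r.get_orientation())
print("cam in tcp",T.inv().apply(ci["origin"]-np.array(r.get_tcp_pos())),(T.inv()*R.from_quat(ci["orientation"])).as_matrix().round(3).tolist())
print(ci["K"],ci["k1"])
# tool yaw: q for pointing down with tool y along world y-> 
q=(R.from_quat([1,0,0,0])).as_quat()
for p in([.45,-.36,.28],[.5,.08,.28]):
  for a in (0,90,180,270):
    print(p,a,r.inverse_kinematics(p,(R.from_euler('z',a,degrees=True)*R.from_quat(q)).as_quat()))
E
```

```text
chg [ 0.45  -0.294  0.03 ]
full [ 0.466 -0.333  0.03 ]
low [ 0.457 -0.257  0.03 ]
sup [0.546 0.115 0.03 ]
catch [0.488 0.098 0.05 ]
supTop [0.62 0.13 0.03]
cube [ 0.388 -0.092  0.03 ]
obj [0.392 0.098 0.05 ]
timer [ 0.671 -0.083  0.02 ]
monitorbase [ 0.765 -0.022  0.02 ]
phone [ 0.63  -0.218  0.04 ]
drop [0.432 0.232 0.06 ]
screw [ 0.59  -0.412  0.01 ]
cam in tcp [ 0.07084504  0.00047378 -0.12883894] [[-0.0, 0.961, 0.278], [1.0, -0.0, 0.001], [0.001, 0.278, -0.961]]
[[409.77437185   0.         318.66068918]
 [  0.         409.77437185 240.5737553 ]
 [  0.           0.           1.        ]] -0.00902893877990806
[0.45, -0.36, 0.28] 0 [-7.89345550e-01  3.87765364e-01  1.63631809e+00 -4.44089210e-16
  1.11750920e+00  7.81450777e-01]
[0.45, -0.36, 0.28] 90 [-7.89345550e-01  3.87765364e-01  1.63631809e+00 -4.44089210e-16
  1.11750920e+00 -7.89345550e-01]
[0.45, -0.36, 0.28] 180 [-7.89345550e-01  3.87765364e-01  1.63631809e+00 -4.44089210e-16
  1.11750920e+00 -2.36014188e+00]
[0.45, -0.36, 0.28] 270 [-7.89345550e-01  3.87765364e-01  1.63631809e+00 -4.44089210e-16
  1.11750920e+00  2.35224710e+00]
[0.5, 0.08, 0.28] 0 [ 2.81403676e-02  2.84523324e-01  1.79761198e+00 -4.44089210e-16
  1.05945735e+00  1.59893669e+00]
[0.5, 0.08, 0.28] 90 [ 2.81403676e-02  2.84523324e-01  1.79761198e+00 -4.44089210e-16
  1.05945735e+00  2.81403676e-02]
[0.5, 0.08, 0.28] 180 [ 2.81403676e-02  2.84523324e-01  1.79761198e+00 -4.44089210e-16
  1.05945735e+00 -1.54265596e+00]
[0.5, 0.08, 0.28] 270 None
```

```bash
python3 - <<'E'
from h import *
q=[1,0,0,0]
def shot(n,p):
    r.goto(p,q); r.sleep(.3)
    i=r.camera_info("wrist"); im,d=r.capture("wrist"); save(n,im); np.savez(f"{n}.npz",im=im,d=d,**i); print(n,r.get_tcp_pos(),r.get_t())
shot("wc",[.49,-.295,.16]); shot("ws",[.55,.115,.19])
E
```

```text
wc [ 0.48982528 -0.29541848  0.1600928 ] 1.7667
ws [0.55008163 0.11458336 0.18995761] 3.65
```

View pics/wc.png

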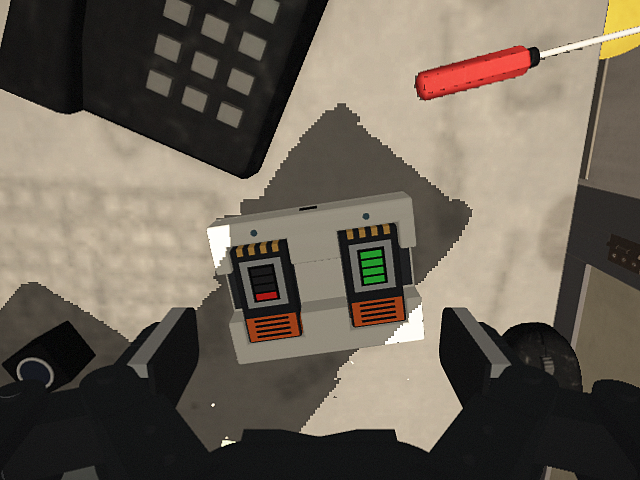

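View pics/ws.png

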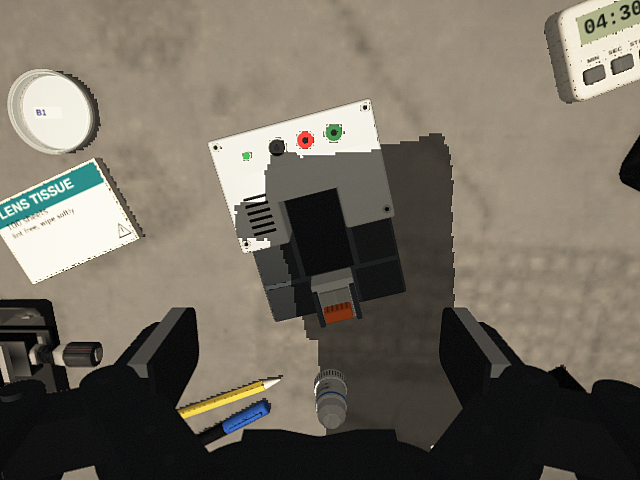

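The charger view shows the full pack's green gauge at (372,267) and its orange band at (378,311). The low pack's red bar is at (266,296) and its band at (273,327). The supply view shows plate screws near (216,147), (365,106), (387,209) and (247,244), the dark bay at x 285–350 and y 188–275, and the orange knob at (338,312).

```bash
cat >> h.py <<'E'
def orange(im): 
    h=cv2.cvtColor(im,cv2.COLOR_RGB2HSV); return cv2.inRange(h,(5,140,90),(16,255,255))
def green(im):
    h=cv2.cvtColor(im,cv2.COLOR_RGB2HSV); return cv2.inRange(h,(45,120,90),(75,255,255))
def blobs(m,amin=150):
    n,_,st,c=cv2.connectedComponentsWithStats(cv2.morphologyEx(m,cv2.MORPH_CLOSE,np.ones((5,5))))
    return [(st[k],c[k]) for k in range(1,n) if st[k,4]>=amin]
E
cat > m.py <<'E'
from h import *
D=np.load("wc.npz"); im=D["im"];d=D["d"]
print("ORANGE"); 
m=cv2.morphologyEx(orange(im),cv2.MORPH_CLOSE,np.ones((5,5)))
for c in cv2.findContours(m,cv2.RETR_EXTERNAL,cv2.CHAIN_APPROX_NONE)[0]:
    if cv2.contourArea(c)<300: continue
    P=cast(D,c[:,0,:],.03)[:,:2]; rc=cv2.minAreaRect((P*1000).astype(np.float32)); print(c[:,0].mean(0),np.round(rc[0],1),np.round(rc[1],1),round(rc[2],1))
for s,c in blobs(green(im)): print("green",c,s[4],cast(D,c,.03)[0]*1000)
print("depth z at packs/charger/bench",[ (uv,cast(D,uv,depth=[d[uv[1],uv[0]]])[0].round(4)) for uv in [(378,311),(273,327),(360,275),(320,210),(300,420),(520,250)]])
D=np.load("ws.npz"); im=D["im"];d=D["d"]
for s,c in blobs(orange(im)): print("knob",c,s,cast(D,c,.055)[0]*1000, d[int(c[1]),int(c[0])])
print("z",[ (uv,cast(D,uv,depth=[d[uv[1],uv[0]]])[0].round(4)) for uv in [(230,170),(340,160),(375,160),(380,240),(375,285),(320,230),(335,312),(278,255),(285,300),(320,315),(333,283)]])
V=cv2.resize(im[90:340,190:420],None,fx=2.4,fy=2.4,interpolation=cv2.INTER_NEAREST); save("ws_crop",V)
E
python3 m.py
```

```text
ORANGE
[274.5472973  326.24324324] [ 423.1 -264.8] [17.8 38.3] 8.9
[377.35862069 310.95172414] [ 434.8 -335.5] [17.8 36.5] 8.8
green [372.24468085 266.15805471] 658 [ 467.95688594 -331.31657015   30.        ]
depth z at packs/charger/bench [((378, 311), array([ 0.4351, -0.3364,  0.0302])), ((273, 327), array([ 0.4232, -0.2635,  0.0308])), ((360, 275), array([ 0.4622, -0.3231,  0.0313])), ((320, 210), array([ 0.506 , -0.2963,  0.0284])), ((300, 420), array([ 0.3204, -0.2796,  0.0007])), ((520, 250), array([ 4.697e-01, -4.446e-01, -3.000e-04]))]
knob [337.69977427 312.2234763 ] [324 302  29  21 443] [492.05775494 101.19478193  55.        ] 0.2899157
z [((230, 170), array([0.5905, 0.1736, 0.0436])), ((340, 160), array([0.597 , 0.1005, 0.0448])), ((375, 160), array([0.597 , 0.0774, 0.0445])), ((380, 240), array([0.534 , 0.0676, 0.0165])), ((375, 285), array([0.4972, 0.0701, 0.0172])), ((320, 230), array([0.5421, 0.1136, 0.017 ])), ((335, 312), array([0.4926, 0.1031, 0.0557])), ((278, 255), array([0.5223, 0.1461, 0.0175])), ((285, 300), array([0.4841, 0.1417, 0.0168])), ((320, 315), array([0.4842, 0.1137, 0.0436])), ((333, 283), array([0.5073, 0.1041, 0.0379]))]
```

View pics/ws_crop.png

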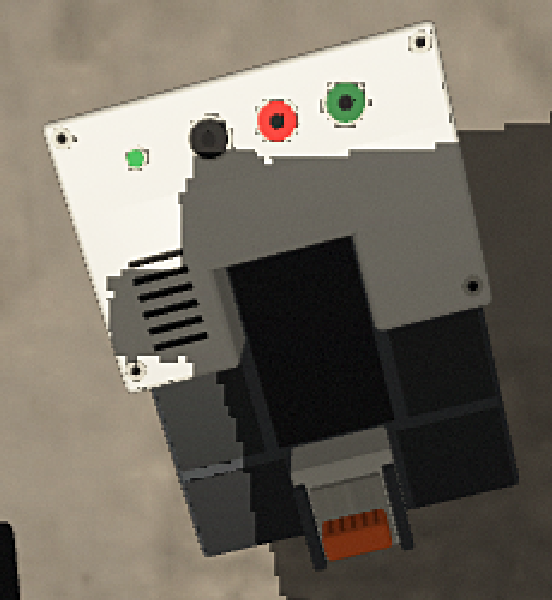

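The crop shows the supply plate's corners at crop pixels (44,126), (432,20), (490,302) and (128,392). The lip edge runs from (214,270) to (354,236), and the knob is at (355,535). I'll compute the supply frame, then pick up the pack and lay it on the bench.

```bash
cat > sup.py <<'E'
from h import *
D=np.load("ws.npz")
px=lambda L:np.array(L,float)/2.4+[190,90]-.3
C=cast(D,px([(44,126),(432,20),(490,302),(128,392)]),.044)[:,:2]*1000
L=cast(D,px([(214,269),(354,236),(378,329),(240,370)]),.044)[:,:2]*1000
S=np.array([[75,55],[75,-55],[-5,-55],[-5,55.]])
def fit(A,B):
    a,b=A-A.mean(0),B-B.mean(0); th=np.arctan2((a[:,0]*b[:,1]-a[:,1]*b[:,0]).sum(),(a*b).sum())
    c,s=np.cos(th),np.sin(th); M=np.array([[c,-s],[s,c]]); t=B.mean(0)-M@A.mean(0); return th,M,t
th,M,t=fit(S,C)
if __name__=="__main__":
    print(np.degrees(th),t,"res",(C-t)@M-S); print("bay corners in supply",((L-t)@M).round(1))
    print("knob",((np.array([492.06,101.2])-t)@M))
    print("lens",[np.linalg.norm(C[i]-C[i-1]).round(1) for i in range(4)])
E
python3 sup.py
python3 - <<'E'
from h import *
from sup import th
def q(yaw): return (R.from_euler('z',yaw)*R.from_quat([1,0,0,0])).as_quat()
a=np.radians(9)
p=np.array([.4606,-.3319])
r.move_gripper(.058)
r.goto([*p,.10],q(a)); r.move_linear([*p,.027],vel=.1)
r.sleep(.1);print(r.get_tcp_pos(),r.get_wrist_force())
r.move_gripper(.02); print("gap",r.get_finger_gap(),r.get_grasp_force())
r.move_linear([*p,.09],vel=.08)
print("gap",r.get_finger_gap(),r.get_wrist_force(),r.get_t())
b=[.50,-.07]
r.goto([*b,.06],q(th)); r.move_linear([*b,.021],vel=.08)
r.sleep(.1); print(r.get_wrist_force())
r.move_linear([*b,.0175],vel=.03); r.sleep(.1); print(r.get_wrist_force(),r.get_tcp_pos())
E
```

```text
14.31561586545884 [550.12398151 116.29850262] res [[-0.9410528  -1.10154886]
 [-0.50147391  0.68420776]
 [ 0.80499471  1.04531243]
 [ 0.63753199 -0.62797133]]
bay corners in supply [[ 24.6  19.9]
 [ 23.9 -20.8]
 [ -4.  -21.1]
 [ -6.   20.7]]
knob [-59.99430327  -0.27258912]
lens [np.float64(78.4), np.float64(108.2), np.float64(78.7), np.float64(108.3)]
[ 0.46086952 -0.33207778  0.02766293] [ 0.11224677 -0.10559531 -0.08341236]
gap 0.03648231664857291 60.928863286972046
gap 0.03705304790619665 [ 0.02622977 -0.0922735  -2.00981607] 7.9833
[ 0.27982575  0.19781661 -1.80754867]
[ 0.13469139 -0.2273562   3.52617209] [ 0.50037366 -0.07007601  0.01782171]
```

The force reading shows the pack on the bench. Now I'll release it, back off and photograph it from the same offset as the supply view.

```bash
python3 - <<'E'
from h import *
from sup import th
r.move_gripper(.06); r.sleep(.4); print("tcp",r.get_tcp_pos(),np.degrees(th))
p=r.get_tcp_pos(); r.move_linear([p[0],p[1],.08],vel=.15)
r.goto([.508,-.07,.166],[1,0,0,0]); r.move_gripper(.085); r.sleep(.2)
D=r.camera_info("wrist"); im,d=r.capture("wrist"); np.savez("wp.npz",im=im,d=d,**D); print(r.get_tcp_pos(),r.get_t())
m=cv2.morphologyEx(orange(im),cv2.MORPH_CLOSE,np.ones((5,5)))
for c in cv2.findContours(m,cv2.RETR_EXTERNAL,cv2.CHAIN_APPROX_NONE)[0]:
    if cv2.contourArea(c)<300: continue
    P=cast(D,c[:,0,:],.02)[:,:2]; rc=cv2.minAreaRect((P*1000).astype(np.float32)); print(c[:,0].mean(0),np.round(rc[0],1),np.round(rc[1],1),round(rc[2],1))
for s,c in blobs(green(im)): print("green",c,s[4],cast(D,c,.02)[0]*1000)
save("wp",cv2.resize(im[180:360,220:400],None,fx=3,fy=3,interpolation=cv2.INTER_NEAREST))
E
```

```text
tcp [ 0.50000401 -0.07001493  0.01748821] 14.31561586545884
[ 0.50798147 -0.06999698  0.1659312 ] 12.5083
[582.70748299 345.56462585] [ 416.9 -269. ] [19.6 40.3] 8.8
[ 50.77319588 269.28865979] [477.8 121.4] [10.5 32.7] 16.1
[328.76978417 272.79136691] [475.2 -77.2] [17.8 36.6] 14.2
green [ 6.27027027 56.05405405] 185 [618.82189978 124.38323782  20.        ]
green [316.18729642 229.56677524] 614 [507.33835658 -68.1273356   20.        ]
```

View pics/wp.png

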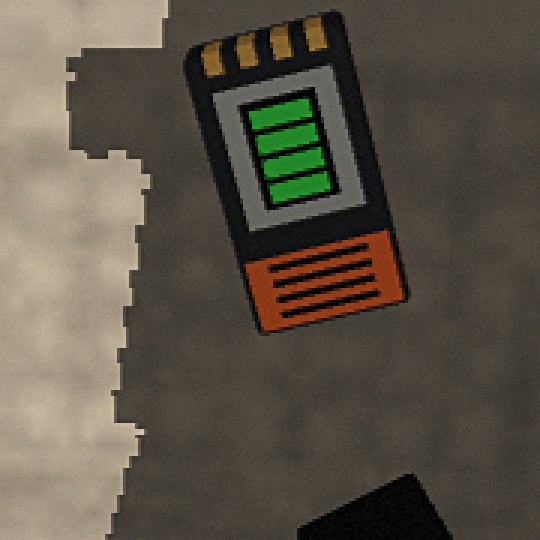

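The crop shows the pack flat, with corners at crop pixels (247,262), (388,230), (408,298) and (262,333) for the band. The long edges run up to (187,55) and (343,15).

```bash
python3 - <<'E'
from h import *
from sup import *
D=np.load("wp.npz")
L=np.array([(187,60),(345,20),(388,230),(408,298),(262,333),(247,262)])/3+[220,180]-.3
C=cast(D,L,.02)[:,:2]*1000-[500,-70]
print((C@M).round(2))
P=r.get_tcp_pos()
q0=R.from_euler('z',th)*R.from_quat([1,0,0,0])
for tilt in(0,25,30):
  print(tilt,r.inverse_kinematics([.53,.11,.09],(R.from_euler('z',th)*R.from_euler('y',np.radians(tilt))*R.from_quat([1,0,0,0])).as_quat()))
E
```

```text
[[ 33.57  17.24]
 [ 33.55 -19.53]
 [-17.08 -17.59]
 [-34.94 -18.34]
 [-35.05  17.8 ]
 [-16.6   16.61]]
0 [ 8.25939056e-02  5.86185586e-01  1.91038866e+00 -4.44089210e-16
  6.45018409e-01  1.40353560e+00]
25 [ 0.10915972  0.72326187  1.65989487 -0.06383755  1.19167841  1.46678752]
30 [ 0.11313519  0.75642149  1.61332221 -0.07094215  1.29206452  1.47175866]
```

```bash
cat > ins.py <<'E'
from h import *
from sup import th,M,t
LAT=.4; G=np.array([-21,0,16.5])   # TCP in pack frame, mm
def pose(X,Z,phi,lat=LAT):
    """TCP pose for toe at supply (X,Z) mm, tilt phi deg"""
    Ry=R.from_euler('y',phi,degrees=True)
    s=np.array([X,lat,Z])+Ry.apply(G-np.array([35,0,20]))
    w=np.r_[M@s[:2]+t,s[2]]/1000
    return w,(R.from_euler('z',th)*Ry*R.from_quat([1,0,0,0])).as_quat()
def frc():
    f=np.array(r.get_wrist_force()); return np.r_[f[:2]@M,f[2]].round(1)
def to(X,Z,phi,vel=.05,lat=LAT):
    w,q=pose(X,Z,phi,lat); r.move_linear(w,q,vel=vel); f=frc()
    print(f"toe {X:.1f} {Z:.1f} phi {phi:.0f} F",f,"err mm",((np.array(r.get_tcp_pos())-w)*1000).round(1),"t",round(r.get_t(),1)); return f
E
python3 - <<'E'
from ins import *
q=(R.from_euler('z',th)*R.from_quat([1,0,0,0])).as_quat()
g=M@np.array([-21.4,0])+[500,-70]; g=g/1000
r.move_gripper(.06); r.goto([*g,.07],q); r.move_linear([*g,.0165],vel=.08); print(frc())
r.move_gripper(.02); print("gap",r.get_finger_gap(),r.get_grasp_force())
r.move_linear([*g,.12],vel=.12); print(frc())
w,qq=pose(17,110,25); r.goto(w,qq); r.sleep(.2); print("base",frc())
for z in (60,48,42,36):
    f=to(18.5,z,25)
    if abs(f[0])>8 or abs(f[1])>8 or f[2]>4: break
E
```

```text
[-0.5  0.2 -0.5]
gap 0.036771539638715996 60.706937313079834
[-0.5 -0.5 -1.5]
base [ 0.  -0.4 -1.9]
toe 18.5 60.0 phi 25 F [ 0.7 -0.8 -0.9] err mm [ 0.1 -0.   0.3] t 17.7
toe 18.5 48.0 phi 25 F [-0.6  0.4 -2.8] err mm [-0.2 -0.  -0.3] t 18.1
toe 18.5 42.0 phi 25 F [ 0.4  0.7 -1.7] err mm [-0.2 -0.  -0.3] t 18.3
toe 18.5 36.0 phi 25 F [ 0.1  0.6 -1. ] err mm [-0.2 -0.  -0.3] t 18.6
```

```bash
python3 - <<'E'
from ins import *
ok=True
for X in (22,25,27,29,31,32.3):
    f=to(X,35.7,25,vel=.03)
    if f[0]<-10 or abs(f[1])>10 or abs(f[2])>8: ok=False;break
r.sleep(.15); print(frc(),r.get_grasp_force())
E
```

```text
toe 22.0 35.7 phi 25 F [ 0.2  0.2 -2. ] err mm [0.2 0.  0. ] t 18.9
toe 25.0 35.7 phi 25 F [ 0.3 -0.2 -2.2] err mm [0.2 0.  0. ] t 19.1
toe 27.0 35.7 phi 25 F [-1.9 -0.2 -0. ] err mm [-0.3 -0.  -0. ] t 19.4
toe 29.0 35.7 phi 25 F [-2.6  0.1 -1.7] err mm [-0.1 -0.  -0. ] t 19.6
toe 31.0 35.7 phi 25 F [-4.3 -0.2 -0.3] err mm [-0.1  0.  -0. ] t 19.9
toe 32.3 35.7 phi 25 F [-4.9  0.1 -1.9] err mm [-0.1 -0.  -0. ] t 20.1
[-4.6  0.3 -0.6] 60.17642855644226
```

The spring forces match the model: 2.6 N at 29 mm and about 4.8 N at 32.3 mm. Now I'll rock the pack flat.

```bash
python3 - <<'E'
from ins import *
ok=True
for phi in (21,18,15,12,9,6,3,0):
    f=to(32.3,16.9+20*np.cos(np.radians(phi)),phi,vel=.03)
    if f[0]<-14 or f[0]>8 or abs(f[1])>12 or f[2]>12: ok=False;break
if ok:
    f=to(32.3,36.3,0,vel=.02)
    f=to(30,36.2,0,vel=.02); f=to(28.2,36.1,0,vel=.02)
    r.sleep(.1); print(frc(),r.get_finger_gap())
E
```

```text
toe 32.3 35.6 phi 21 F [-3.3 -0.1 -0.6] err mm [-0.3 -0.1  0.2] t 20.5
toe 32.3 35.9 phi 18 F [-3.7  1.  -2.9] err mm [-0.2 -0.   0.1] t 20.8
toe 32.3 36.2 phi 15 F [-4.5  0.4 -2.1] err mm [-0.2 -0.1 -0. ] t 21.0
toe 32.3 36.5 phi 12 F [-4.7 -0.  -3.7] err mm [-0.1 -0.1 -0.1] t 21.3
toe 32.3 36.7 phi 9 F [-4.5  0.7 -3.2] err mm [-0.1 -0.1 -0. ] t 21.5
toe 32.3 36.8 phi 6 F [-4.1 -0.6 -1.9] err mm [-0.  -0.1 -0. ] t 21.8
toe 32.3 36.9 phi 3 F [-4.2 -0.3 -2.6] err mm [-0.  -0.1  0. ] t 22.0
toe 32.3 36.9 phi 0 F [-4.1 -1.9 -0.2] err mm [ 0.1 -0.1  0.2] t 22.3
toe 32.3 36.3 phi 0 F [-7.  -2.3  6.3] err mm [ 0.3 -0.   0.5] t 22.5
toe 30.0 36.2 phi 0 F [-2.7 -0.6  5.9] err mm [1.  0.1 0.6] t 22.8
toe 28.2 36.1 phi 0 F [-0.8  0.3  5.3] err mm [1.4 0.2 0.7] t 23.1
[-0.3  0.5  5.3] 0.0365890165416342
```

The pack is on the floor and free to slide. I'll release it and check.

```bash
python3 - <<'E'
from ins import *
r.move_gripper(.06); r.sleep(.2)
p=np.array(r.get_tcp_pos()); r.move_linear([p[0],p[1],.12],vel=.15); r.goto([.55,.115,.19],[1,0,0,0]); r.sleep(.1)
D=r.camera_info("wrist"); im,d=r.capture("wrist"); print(r.get_t())
for s,c in blobs(orange(im),100): print("orange",c,s, ((cast(D,c,.036)[0,:2]*1000-t)@M).round(1))
for s,c in blobs(green(im),200): print("green",c,s[4],((cast(D,c,.036)[0,:2]*1000-t)@M).round(1))
for uv in [(300,200),(312,240),(335,232),(322,265),(318,275),(340,270)]: 
    P=cast(D,uv,depth=[d[uv[1],uv[0]]])[0]*1000; print(uv,((P[:2]-t)@M).round(1),P[2].round(1))
save("seated",cv2.resize(im[90:340,190:420],None,fx=2.4,fy=2.4,interpolation=cv2.INTER_NEAREST))
E
```

```text
24.9917
orange [327.71586716 266.59594096] [ 302  251   52   33 1084] [-32.6   0.2]
orange [338.36853933 311.28988764] [324 301  30  21 445] [-69.3   1. ]
green [316.31578947 223.64855688] 589 [0.6 0.2]
(300, 200) [19.8  7. ] 36.3
(312, 240) [-9.9  6.1] 37.2
(335, 232) [ -8.5 -11.1] 36.4
(322, 265) [-30.2   3.9] 36.4
(318, 275) [-37.    8.6] 36.5
(340, 270) [-37.3  -7.9] 36.1
```

View pics/seated.png

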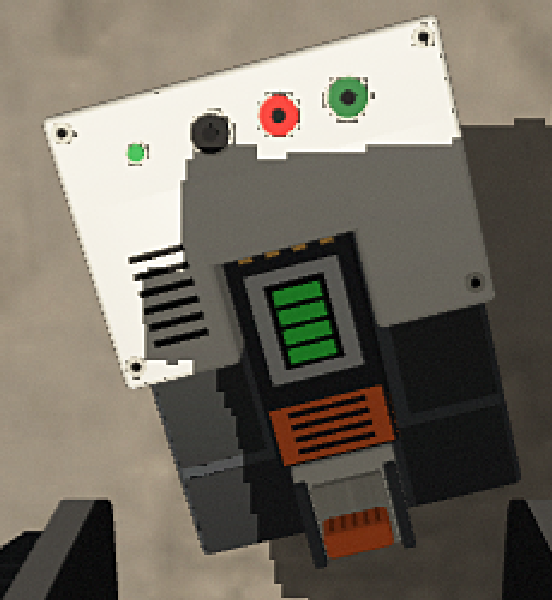

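The pack lies flat in the bay. Its band is at crop (333,425), the gauge is centred, and depth reads z of about 36 mm over the whole top face. The knob is at (358,530). Next is the catch.

```bash
python3 - <<'E'
from ins import *
q=(R.from_euler('z',th)*R.from_quat([1,0,0,0])).as_quat()
W=lambda x,z:np.r_[M@np.array([x,LAT])+t,z]/1000
r.move_gripper(0); r.goto(W(-93,100),q); r.move_linear(W(-93,61),vel=.1); r.sleep(.1); print(frc(),r.get_finger_gap())
for x in (-84,-80,-76,-73,-70,-68,-66,-65,-64,-63,-62,-61,-60):
    w=W(x,61); r.move_linear(w,vel=.03); f=frc(); e=(np.array(r.get_tcp_pos())-w)[:2]@M*1000
    print(x,f,e.round(1),round(r.get_t(),1))
    if f[0]<-9: break
r.move_linear(W(x-12,61),vel=.05); r.move_linear(W(x-12,120),vel=.15)
r.goto([.55,.115,.19],[1,0,0,0]); r.sleep(.1)
D=r.camera_info("wrist"); im,d=r.capture("wrist"); print(r.get_t())
for s,c in blobs(orange(im),100): print("orange",c,s, ((cast(D,c,.036)[0,:2]*1000-t)@M).round(1))
for s,c in blobs(green(im),200): print("green",c,s[4],((cast(D,c,.036)[0,:2]*1000-t)@M).round(1))
save("caught",cv2.resize(im[90:340,190:420],None,fx=2.4,fy=2.4,interpolation=cv2.INTER_NEAREST))
E
```

```text
[-0.1 -0.4  0.1] -0.0004748700465036304
-84 [ 0.3  0.1 -0.1] [0.1 0. ] 27.3
-80 [ 0.5  0.6 -1. ] [ 0.1 -0. ] 27.6
-76 [0.7 0.7 0.5] [0.2 0. ] 27.8
-73 [-0.2 -0.3 -0.1] [ 0.2 -0. ] 28.1
-70 [-0.3  0.1  0.1] [ 0.3 -0. ] 28.3
-68 [-0.1  0.4  0.4] [ 0.2 -0. ] 28.6
-66 [-0.3 -0.6  0.2] [ 0.2 -0. ] 28.8
-65 [-0.7 -1.4  0.8] [0.1 0. ] 29.1
-64 [-4.1 -1.3  2.8] [-0.4  0. ] 29.3
-63 [-8.2 -1.5  5.4] [-1.3  0.1] 29.6
-62 [-13.3  -3.8   9.1] [-2.2  0.1] 29.8
31.4083
orange [327.27039106 264.24692737] [302 250  52  33 895] [-31.2   0.1]
orange [338.12449799 291.02811245] [320 283  29  19 249] [-53.6  -2.7]
orange [157.01003344 359.07692308] [142 351  27  23 299] [-74.8 148.1]
green [316.10921502 223.05972696] 586 [0.6 0.3]
```

View pics/caught.png

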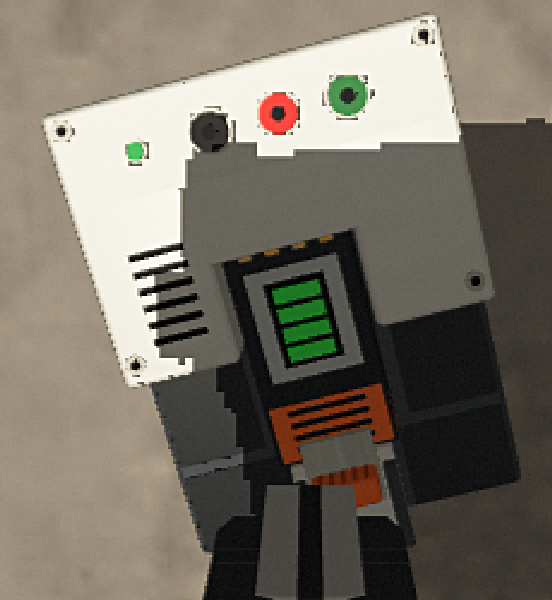

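The knob hit a hard stop, with its rear face at about x = -53 mm (roughly 16 mm of travel). The picture shows the catch plate over the orange end at crop (345,445), and the pack hasn't moved. Handing in.

```bash
python3 -c "
from h import *
print(r.close_job())"
```

```text
the job is handed in; nothing more can be done
None
```

I handed the job in at about 31 s of the 48 s allowed: the charged pack is flat in the supply bay and the orange catch was pushed to its stop over it. The hand-in call returned no verdict, and I didn't take a final picture of the other pack and the bystanders.

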